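Sniff the screening joint of a resistance box with a pen probe

ROBOT

A 6-joint arm with a two-finger parallel gripper is mounted at the origin on the work surface. World frame = base frame: x ahead of the robot, y to its left, z up, the work surface at z = 0. Lengths are in m, angles in rad, forces in N, time in s.
With the tool pointing down it reaches from about 0.275 to 0.85 m from the base axis. Payload 5.2 kg.
Tool frame: the origin (TCP) lies between the finger pads; the fingertips stand 22 mm ahead of it and the grasp point (between the pads) lies 3 mm ahead of it; z points along the fingers, y is the line along which they close (so a half turn about z gives the same grasp; the last joint's range is limited). The gripper opens to 85 mm and grips with 20 to 120 N. Pads are 22 mm wide; open, the fingers measure 114 mm over their backs; the gripper's body (76 mm by 85 mm) begins 54 mm behind the grasp point. The pads swing forward as they close: fully open they stand 13 mm farther back than shut.
Start: joints at [0.923, 0.259, 1.535, -0, 1.348, -0.203], TCP at [0.237, 0.496, 0.253] pointing down, gripper open.
Joint ranges: [-3.14, 3.14], [-0.91, 2.08], [0.19, 2.58], [-1.22, 4.36], [0.22, 2.71], [-3.12, 3.12]. Speed limits (rad/s): [2.57, 2.57, 3.14, 3.14, 3.14, 3.14].

INTERFACE

Orientations are given as a unit quaternion [w, x, y, z].
In Python, from workcell import ctrl, cams, job_done gives the robot as it stands.
- The arm moves only by the tool step_arm, never from a script. Its argument "plan" is a list of rows, each a list of 4 numbers: the shift along the tool's x, y, z in mm, then the turn about the tool's z in rad. In form: [[dx, dy, dz, spin], ...]. A call has 1 to 5 rows; each row shifts and turns the commanded pose from where the row before left it, along the tool's axes as they then stand; what a row does not reach is not made up. A row lasts 1/10 s, in which the tool goes at most 50 mm and 8.59 degrees, less where a joint would pass 70% of its speed; a pose out of reach is approached as far as the arm can. A call is refused whole if a number of a shift passes 50 or a number of a turn 0.15, either way. A call with a gripper value outside its range is refused whole. "jaw" is the closure, from 0 (fully open) to 1 (shut), set as the call begins (left out, the last holds). The fingers move at their own pace and stop on an object; the grip force is fixed at half the most. Time passes only in rows, so rows that do not move let the fingers close. It gives the time, the measured TCP pose, the force, the opening and the grip force at its end, in the units of the state.
- ctrl.get_obs(): the state, without advancing time (a new reading comes with each control period).
- cams.read_camera(name): name is "scene" or "top" or "wrist"; returns the picture (400x640x3 uint8, red, green, blue); there is no depth.
- cams.calibration(name): a dict with "fx", "fy", "cx", "cy" (pixels), "cam_to_world" (4x4, takes a point from camera to world coordinates). Camera axes: x right, y down, z forward; pixel columns grow to the right and rows downward; lengths in m; the calibration is good to about 2 mm. The wrist camera is an equidistant fisheye: a pixel r from the principal point sees the ray r / f radians off the axis. A picture is of the moment at which its call begins: read the wrist's pose just before it. calibration takes no time and is no camera call; for the wrist camera it gives the pose at the moment of the call.
- job_done(): hands the job in; it is judged then, once.
The state is a dict: "t": time; "q": joint angles; "dq": joint speeds; "joint_torque": joint torques, N m; "position": TCP position; "tool_rot": TCP orientation; "force": force on the tool from outside, world axes, zero at the start; "ft_torque": the same for the moment, N m; "width": finger opening in m; "grasp_force": force on a finger pad.
Only numpy, scipy, OpenCV 4.12 (cv2) and the standard library are available. Lean on these libraries where they do the work, as an engineer would, in place of code of your own. Each camera call takes 0.05 s, during which the arm holds its last target. There are 200 camera calls.

TASK

Take the pen probe from its rest and check the screening joint of the resistance box: start beside the fixing ear near the brass earth post and draw the ball tip slowly (about 20 mm a second) along the inside corner where the cover meets the base plate, along the long side, round the rounded corner and along the short side up to the other ear. Keep the tip lightly but steadily touching both cover and plate all the way, never pressing hard. Then lay the pen back in its rest as you found it and leave the other things on the bench alone.

Things in the scene. Friction and masses are not known exactly. Their poses are not given: they have to be found in the camera images.
- box: Screened resistance box, fixed to the bench: an aluminium cover on a larger steel base plate. Origin on the bench under its centre, z up. The joint to check is the inside corner between plate and cover: along the cover's wall x = -50 mm from y = -45 mm towards +y, round the vertical corner (radius 15 mm) near (-50, 70), then along its wall y = 70 mm in +x as far as x = 25 mm.
- cover: Cover of the box, same frame: 100 (x) by 140 (y) mm, centred, upright walls from z = 18 to 73 mm, vertical corners rounded to 15 mm radius, 8 binding posts on top up to z = 96 mm. Two fixing ears 4 mm thick lie on the plate against it: at the wall x = -50 from y = -71 to -55 mm, reaching 20 mm out (start), and at the wall y = 70 from x = 35 to 51 mm, reaching 20 mm out (end).
- plate: Steel base plate of the box, same frame: 160 (x) by 210 (y) mm, upper face level at z = 18 mm. A brass earth post 16 mm wide and 22 mm high stands on it at x = -66, y = -88 mm.
- seam_start (a point): Start of the joint, on the line where wall and plate meet, 10 mm from the ear near the earth post; box frame (-50, -45, 18) mm. Axes as the box.
- seam_corner (a point): Middle of the rounded corner of the joint, on the line where wall and plate meet; box frame (-45.6, 65.6, 18) mm. Axes as the box.
- seam_end (a point): End of the joint, on the line where wall and plate meet, 10 mm from the other ear; box frame (25, 70, 18) mm. Axes as the box.
- pen: Loose cordless pen probe, 158 mm long, 65 to 105 g: grey handle 24 mm (own x) by 22 mm (own y), from z = -45 to +50 mm, thin black nose 5 mm thick, white nylon ball tip that slides easily (friction about 0.25). Origin on the axis, 105 mm from the ball; own z runs towards the tail. In the rest it leans 40 degrees, tail up towards the rest's -x, y level: grip it at its origin from straight above, closing along y.
- pen_tip (a point): Centre of the 6 mm nylon ball at the pen's tip. Axes as the pen. The pen is not reported while it is held.
- rest: Pen rest, fixed to the bench: dark base 130 by 75 by 14 mm, an inclined rail 14 mm wide under the pen, two cheeks (26 mm apart, 35 mm over all) beside the lowest 15 mm of the handle, and a forked stop (13 mm slot for the nose), all open above: the pen lifts straight up and goes back straight down. Origin under its centre; the lying pen's origin is 98 mm above it, the ball at (67, 0, 18) mm.
- calibrator: Bystander: handheld calibrator lying loose on the bench, 190 by 92 by 42 mm, origin under its centre.
- resistor: Bystander: loose standard resistor, a grey can of 56 mm diameter and 99 mm height over its two brass posts, origin under its centre.
- link: Bystander: loose flat brass shorting link, 60 by 16 by 6 mm, origin under its centre.
There are look-alikes about, which are no part of the job. Of the things like the pen, leave any that is pink, purple or red; of the rest the smaller one is meant.

How it is judged:
On the way, in this order (a step that is already met when the one before it is completed fails the run):
1. pen tip in the joint on the long side, 3 mm from its start, touching cover and plate (y of pen_tip in the frame of box between -0.046 and -0.038 m and x of pen_tip in the frame of box below -0.047 m and z of pen_tip in the frame of box below 0.025 m and contact force between pen and cover above 0.2 N and contact force between pen and plate above 0.2 N), for 0.05 s.
2. pen tip in the joint on the long side, 21 mm from its start, touching cover and plate (y of pen_tip in the frame of box between -0.028 and -0.02 m and x of pen_tip in the frame of box below -0.047 m and z of pen_tip in the frame of box below 0.025 m and contact force between pen and cover above 0.2 N and contact force between pen and plate above 0.2 N), for 0.05 s.
3. pen tip in the joint on the long side, 39 mm from its start, touching cover and plate (y of pen_tip in the frame of box between -0.01 and -0.002 m and x of pen_tip in the frame of box below -0.047 m and z of pen_tip in the frame of box below 0.025 m and contact force between pen and cover above 0.2 N and contact force between pen and plate above 0.2 N), for 0.05 s.
4. pen tip in the joint on the long side, 57 mm from its start, touching cover and plate (y of pen_tip in the frame of box between 0.008 and 0.016 m and x of pen_tip in the frame of box below -0.047 m and z of pen_tip in the frame of box below 0.025 m and contact force between pen and cover above 0.2 N and contact force between pen and plate above 0.2 N), for 0.05 s.
5. pen tip in the joint on the long side, 75 mm from its start, touching cover and plate (y of pen_tip in the frame of box between 0.026 and 0.034 m and x of pen_tip in the frame of box below -0.047 m and z of pen_tip in the frame of box below 0.025 m and contact force between pen and cover above 0.2 N and contact force between pen and plate above 0.2 N), for 0.05 s.
6. pen tip in the joint on the long side, 93 mm from its start, touching cover and plate (y of pen_tip in the frame of box between 0.044 and 0.052 m and x of pen_tip in the frame of box below -0.047 m and z of pen_tip in the frame of box below 0.025 m and contact force between pen and cover above 0.2 N and contact force between pen and plate above 0.2 N), for 0.05 s.
7. pen tip in the joint at the rounded corner, touching cover and plate (distance between pen_tip and seam_corner below 0.008 m and contact force between pen and cover above 0.2 N and contact force between pen and plate above 0.2 N), for 0.05 s.
8. pen tip in the joint on the short side, 50 mm before its end, touching cover and plate (x of pen_tip in the frame of box between -0.029 and -0.021 m and y of pen_tip in the frame of box above 0.067 m and z of pen_tip in the frame of box below 0.025 m and contact force between pen and cover above 0.2 N and contact force between pen and plate above 0.2 N), for 0.05 s.
9. pen tip in the joint on the short side, 28 mm before its end, touching cover and plate (x of pen_tip in the frame of box between -0.007 and 0.001 m and y of pen_tip in the frame of box above 0.067 m and z of pen_tip in the frame of box below 0.025 m and contact force between pen and cover above 0.2 N and contact force between pen and plate above 0.2 N), for 0.05 s.
10. pen tip in the joint on the short side, 5 mm before its end, touching cover and plate (x of pen_tip in the frame of box between 0.016 and 0.024 m and y of pen_tip in the frame of box above 0.067 m and z of pen_tip in the frame of box below 0.025 m and contact force between pen and cover above 0.2 N and contact force between pen and plate above 0.2 N), for 0.05 s.
At the end, for the whole second after the job is handed in: The pen lies still in its rest again, nose in the fork, within about 12 mm of how it lay at first and leaning 31 to 49 degrees from vertical (x of pen_tip in the frame of rest between 0.055 and 0.08 m and y of pen_tip in the frame of rest between -0.01 and 0.01 m and z of pen_tip in the frame of rest below 0.035 m and angle between pen's own z axis and vertical between 0.55 and 0.85 rad and linear speed of pen below 0.01 m/s); the robot touches nothing.
It fails at once if pressing the pen against cover or plate with more than 15 N (contact force between pen and cover above 15 N or contact force between pen and plate above 15 N).
It fails at once if the pen moving faster than 80 mm/s while it touches the box (contact force between pen and box above 0.5 N and linear speed of pen above 0.08 m/s).
It fails at once if a bystander (calibrator, standard resistor or link) moved by more than 15 mm (distance of any of calibrator, resistor, link from where it was at the start of the episode above 0.015 m).
It also fails if it takes over 72 s, if anything falls off the work surface, if the arm or the gripper's body presses on something with over 40 N, if the wrist force passes 120 N, or if a joint passes its speed limit or range.

## Working session

There is one attempt and no reset: what is moved stays moved. The work goes in short steps, Python scripts to look and compute and a tool call to move; the robot and the scene stay as the last step left them, time stands still between calls to the robot, and variables do not carry over. Pictures are saved under pics/ and viewed, at most 10 in all, crops included, and the job is handed in when it is done.

Besides the shell and the picture viewer there is one more tool, called after "Request:" by a JSON object that holds its "api" and its "payload", one argument or row to a line. step_arm: Moves the arm, as the interface text tells. Its arguments: {"type":"object","properties":{"plan":{"type":"array"},"jaw":{"type":"number"}},"required":["plan"]}

```bash
mkdir -p pics
python3 - <<'E'
from workcell import ctrl,cams
import cv2,numpy as np
o=ctrl.get_obs();print({k:np.round(v,3).tolist() for k,v in o.items()})
ims=[]
for n in ["scene","top","wrist"]:
    im=cams.read_camera(n)[:,:,::-1];cv2.imwrite(f"pics/{n}0.png",im)
    c=cams.calibration(n);print(n,c["fx"],c["fy"],c["cx"],c["cy"],np.round(c["cam_to_world"],4).tolist())
E
```

```text
{'t': 0.0, 'q': [0.923, 0.259, 1.536, 0.0, 1.348, -0.203], 'dq': [0.001, -0.001, -0.001, -0.0, 0.0, -0.0], 'joint_torque': [-0.002, -44.602, -29.057, -0.001, 0.012, 0.0], 'position': [0.236, 0.496, 0.252], 'tool_rot': [-0.0, 0.221, 0.975, -0.001], 'force': [-0.383, 0.497, 0.288], 'ft_torque': [-0.02, -0.031, 0.013], 'grasp_force': 0.0, 'width': 0.085}
scene 388.5352865482427 388.5352865482427 320.73896708685277 195.6501303809883 [[0.8348, 0.3872, -0.3914, 1.1854], [0.5505, -0.6, 0.5804, -0.7299], [-0.0101, -0.7, -0.714, 1.2261], [0.0, 0.0, 0.0, 1.0]]
top 474.4784864664536 474.4784864664536 323.4573577096737 188.43193344727587 [[-0.0197, -0.9933, 0.1141, 0.3734], [-0.9995, 0.0223, 0.0215, 0.1732], [-0.0239, -0.1136, -0.9932, 1.6044], [0.0, 0.0, 0.0, 1.0]]
wrist 309.70691628693146 309.70691628693146 314.54651191951586 198.85599354094455 [[0.4305, 0.8653, 0.2567, 0.1699], [0.9026, -0.4122, -0.1242, 0.5275], [-0.0016, 0.2852, -0.9585, 0.3731], [0.0, 0.0, 0.0, 1.0]]
```

View pics/scene0.png

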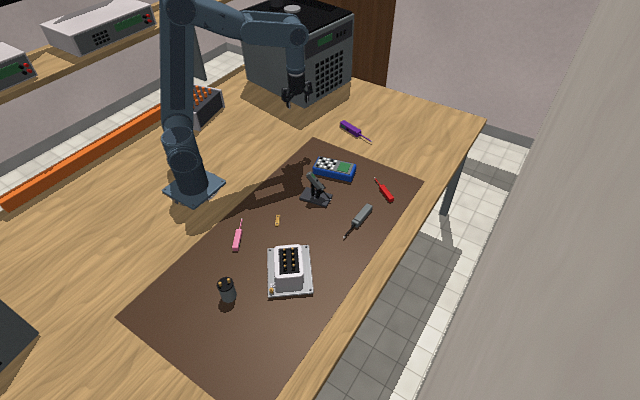

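View pics/top0.png

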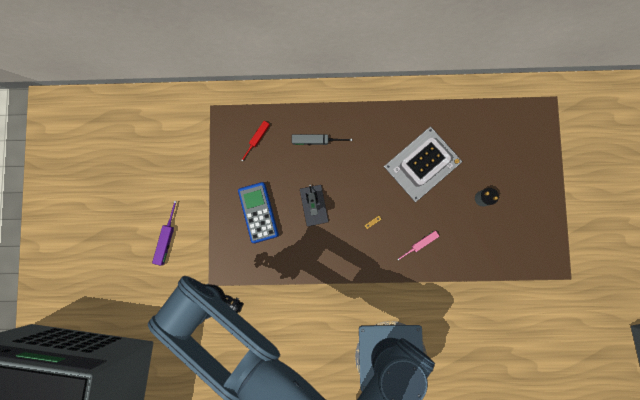

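The top view shows the rest with the grey pen at about (314,204), a larger grey look-alike at (320,140), the box at (424,163), the link at (373,222), the resistor at (488,195) and the calibrator at (258,212). I'll zoom in on the rest and box.

```bash
cat > h.py <<'E'
import numpy as np,cv2
from workcell import ctrl,cams
from scipy.spatial.transform import Rotation as R
def ray(c,u,v,fish=False):
    x=(u-c["cx"])/c["fx"];y=(v-c["cy"])/c["fy"]
    if fish:
        r=np.hypot(x,y);d=np.array([x/r*np.sin(r),y/r*np.sin(r),np.cos(r)]) if r>0 else np.array([0,0,1.])
    else: d=np.array([x,y,1.])
    T=np.array(c["cam_to_world"]);return T[:3,3],T[:3,:3]@d
def onz(c,u,v,z,fish=False):
    o,d=ray(c,u,v,fish);return o+d*(z-o[2])/d[2]
def proj(c,p,fish=False):
    T=np.array(c["cam_to_world"]);q=T[:3,:3].T@(np.asarray(p)-T[:3,3])
    if fish:
        th=np.arctan2(np.hypot(q[0],q[1]),q[2]);k=th/np.hypot(q[0],q[1])
        return np.array([c["cx"]+c["fx"]*k*q[0],c["cy"]+c["fy"]*k*q[1]])
    return np.array([c["cx"]+c["fx"]*q[0]/q[2],c["cy"]+c["fy"]*q[1]/q[2]])
E
python3 - <<'E'
import cv2,numpy as np
t=cv2.imread('pics/top0.png');s=cv2.imread('pics/scene0.png')
f=lambda im,x,y:cv2.resize(im[y:y+60,x:x+80],(400,300),interpolation=cv2.INTER_CUBIC)
a=np.vstack([np.hstack([f(t,385,130),f(t,275,175)]),np.hstack([f(s,250,240),f(s,280,160)])])
cv2.imwrite('pics/z1.png',a)
E
```

```text
(no output)
```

View pics/z1.png

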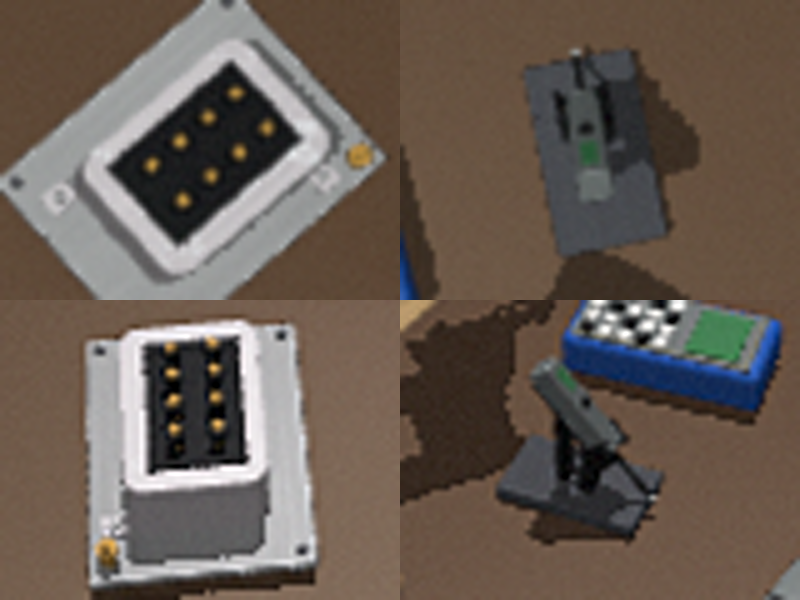

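View pics/wrist0.png

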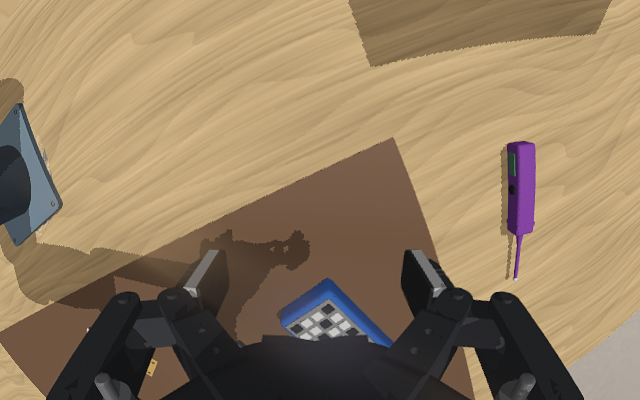

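The zoom confirms it. In the top image the earth post is at px (457,161), the start ear at (450,166) and the end ear at (397,170), so the seam faces the robot. The pen's ball is at (310,185) and its tail at (314,213), which puts rest +x along world +x. The wrist view shows nothing needed yet.

Run:
```python
from h import *
t=cv2.imread('pics/top0.png');c=cams.calibration("top")
hsv=cv2.cvtColor(t,cv2.COLOR_BGR2HSV).astype(int)
# plate
m=np.zeros(t.shape[:2],np.uint8);m[120:205,380:468]=((hsv[...,1]<60)&(hsv[...,2]>90))[120:205,380:468]
cn=max(cv2.findContours(m,cv2.RETR_EXTERNAL,cv2.CHAIN_APPROX_NONE)[0],key=cv2.contourArea)
pl=np.array([onz(c,u,v,.018)[:2] for u,v in cn[:,0]],np.float32)*1000
r=cv2.minAreaRect(pl);print("plate",r, cv2.boxPoints(r).round(1).tolist())
w=np.zeros_like(m);w[120:205,380:468]=((hsv[...,1]<30)&(hsv[...,2]>195))[120:205,380:468]
cw=max(cv2.findContours(w,cv2.RETR_EXTERNAL,cv2.CHAIN_APPROX_NONE)[0],key=cv2.contourArea)
cp=np.array([onz(c,u,v,.073)[:2] for u,v in cw[:,0]],np.float32)*1000
print("cover",cv2.minAreaRect(cp))
print("post",onz(c,457,161,.040),"ears",onz(c,450,165.8,.022),onz(c,396.6,169.8,.022))
# rest base
print("mid sample",hsv[195,303],hsv[170,303],hsv[215,325])
d=np.zeros_like(m);d[178:230,295:332]=((hsv[...,1]<85)&((hsv[...,0]>90)|(hsv[...,1]<40)))[178:230,295:332]
cd=max(cv2.findContours(d,cv2.RETR_EXTERNAL,cv2.CHAIN_APPROX_NONE)[0],key=cv2.contourArea)
dp=np.array([onz(c,u,v,.014)[:2] for u,v in cd[:,0]],np.float32)*1000
r=cv2.minAreaRect(dp);print("rest",r)
print("ball",onz(c,310,185.6,.018)," handtail",onz(c,314,213,.14))
print("seen corners",[onz(c,275+(x-400)/5,175+y/5,.014)[:2].round(3).tolist() for x,y in [(525,68),(632,48),(667,235),(560,255)]])
```

```text
plate ((632.0379028320312, -127.9224853515625), (163.0046844482422, 213.32127380371094), 39.40769577026367) [[501.3999938964844, -97.30000305175781], [636.7999877929688, -262.1000061035156], [762.7000122070312, -158.60000610351562], [627.2999877929688, 6.199999809265137]]
cover ((632.5578002929688, -127.74633026123047), (96.06124877929688, 135.7613525390625), 38.99326705932617)
post [ 0.63473843 -0.23796862  0.04      ] ears [ 0.62200288 -0.21853831  0.022     ] [ 0.61261493 -0.03957164  0.022     ]
mid sample [110  29  79] [ 14 104 101] [116  23  79]
rest ((503.31280517578125, 242.675048828125), (133.72482299804688, 73.192626953125), 10.138498306274414)
ball [0.56620091 0.25271576 0.018     ]  handtail [0.46581448 0.23563068 0.14      ]
seen corners [[0.557, 0.287], [0.569, 0.214], [0.443, 0.193], [0.431, 0.265]]
```

```bash
cat >> h.py <<'E'
BOX=np.array([.6322,-.1279]);BY=np.radians(39.2);REST=np.array([.5033,.2427]);RY=np.radians(10.1)
def go(p,ydeg=None):
    o=ctrl.get_obs();r=R.from_quat(np.roll(o["tool_rot"],-1)).as_matrix()
    a=np.degrees(np.arctan2(r[1,1],r[0,1]));print("at",np.round(o["position"],4),"ydeg",round(a,2),"q6",o["q"][5].round(2))
    print("shift mm (tool axes)",np.round(1000*r.T@(np.array(p)-o["position"]),1))
    if ydeg is not None:
        d=(ydeg-a+90)%180-90;print("spin rad",round(-np.radians(d),4))
        a2=np.radians(a+d);A=np.array([[-np.sin(a2),np.cos(a2),0],[np.cos(a2),np.sin(a2),0],[0,0,-1]])
        if r[:,1]@A[1]<0:A[:2]*=-1
        print("shift after spin",np.round(1000*A@(np.array(p)-o["position"]),1))
E
python3 - <<'E'
from h import *
go([REST[0],REST[1],.25],100.1)
E
```

```text
at [0.2364 0.4962 0.2527] ydeg 64.51 q6 -0.2
shift mm (tool axes) [-350.  -114.     2.7]
spin rad -0.6211
shift after spin [-218.3 -296.4    2.7]
```

Request:
{"api": "step_arm", "payload": {
  "plan": [
    [0,0,0,-0.125],
    [0,0,0,-0.125],
    [0,0,0,-0.125],
    [0,0,0,-0.125],
    [0,0,0,-0.121]
  ]
}}

```text
t: 0.65
position: [0.2365, 0.4963, 0.2529]
tool_rot: [-0.0, -0.091, 0.996, -0.0]
force: [-0.1, 0.5, 0.4]
width: 0.0857
grasp_force: 0.0
```

Request:
{"api": "step_arm", "payload": {
  "plan": [
    [-20,-40,0,0],
    [-20,-40,0,0],
    [-20,-40,0,0],
    [-20,-40,0,0],
    [-20,-40,0,0]
  ]
}}

```text
t: 1.15
position: [0.3707, 0.3156, 0.2531]
tool_rot: [-0.0, -0.088, 0.996, -0.0]
force: [1.0, -0.0, 0.1]
width: 0.0856
grasp_force: 0.0
```

Request:
{"api": "step_arm", "payload": {
  "plan": [
    [-20,-40,0,0],
    [-20,-40,0,0],
    [0,-16,0,0],
    [0,0,0,0]
  ]
}}

```text
t: 1.55
position: [0.4271, 0.2274, 0.2529]
tool_rot: [-0.0, -0.086, 0.996, -0.0]
force: [-0.2, 1.0, -0.2]
width: 0.0855
grasp_force: 0.0
```

Run:
```python
from h import *
c=cams.calibration("wrist");im=cams.read_camera("wrist")[:,:,::-1].copy();cv2.imwrite('pics/w1.png',im)
print(proj(c,[*REST,.098],1)); print({k:(np.array(v).tolist()) for k,v in c.items()})
e=np.array([np.cos(RY),np.sin(RY)])
n=np.array([-e[1],e[0]])
for a,b,z in[(.065,.0375,.014),(.065,-.0375,.014),(-.065,.0375,.014),(-.065,-.0375,.014),(.067,0,.018),(0,0,.098),(-.032,0,.136)]:
    u=proj(c,[*(REST+a*e+b*n),z],1);cv2.circle(im,tuple(int(q*8) for q in u),16,(0,0,255),-1,cv2.LINE_AA,3)
cv2.imwrite('pics/w1m.png',im)
go([*REST,.25],100.1)
```

```text
[316.60694967 265.07017348]
{'fx': 309.70691628693146, 'fy': 309.70691628693146, 'cx': 314.54651191951586, 'cy': 198.85599354094455, 'cam_to_world': [[-0.17121586275549008, 0.9444826033787991, 0.2804242148169387, 0.3545739584071443], [0.9852335002142821, 0.16421496474761216, 0.048460245649928804, 0.21482659579390806], [-0.000279993578719557, 0.2845804934772302, -0.9586521080850181, 0.37340530474545386], [0.0, 0.0, 0.0, 1.0]]}
at [0.4265 0.2288 0.253 ] ydeg 99.94 q6 -1.48
shift mm (tool axes) [-78.    0.5   2.9]
spin rad -0.0029
shift after spin [-78.    0.3   3. ]
```

View pics/w1m.png

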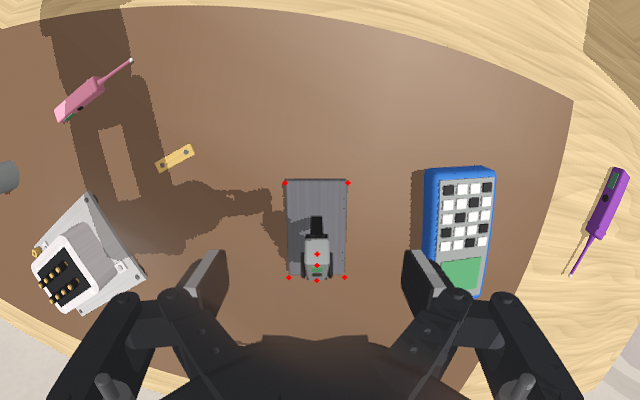

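The projected rest outline and pen axis match the picture: base at (284–347, 180–278), handle centred at x≈317. I'll move over it and descend.

Request:
{"api": "step_arm", "payload": {
  "plan": [
    [-26,0,0,0],
    [-26,0,0,0],
    [-26,0,0,0],
    [0,0,30,0],
    [0,0,30,0]
  ]
}}

```text
t: 2.1
position: [0.5037, 0.2451, 0.193]
tool_rot: [0.001, -0.089, 0.996, 0.0]
force: [0.3, -0.7, -0.9]
width: 0.0854
grasp_force: 0.0
```

Request:
{"api": "step_arm", "payload": {
  "plan": [
    [0,0,30,0],
    [0,0,30,0],
    [0,0,22,0],
    [0,0,10,0],
    [0,0,0,0]
  ]
}}

```text
t: 2.6
position: [0.5017, 0.244, 0.0999]
tool_rot: [-0.002, -0.089, 0.996, -0.0]
force: [-0.4, 0.9, 0.2]
width: 0.0854
grasp_force: 0.0
```

Run:
```python
from h import *
go([*REST,.101],100.1)
```

```text
at [0.5017 0.244  0.0999] ydeg 100.17 q6 -1.5
shift mm (tool axes) [-1.3 -1.6 -1.1]
spin rad 0.0012
shift after spin [-1.4 -1.6 -1.1]
```

Request:
{"api": "step_arm", "payload": {
  "plan": [
    [-1.4,-1.6,0,0],
    [0,0,0,0]
  ]
}}

```text
t: 2.8
position: [0.506, 0.2424, 0.1028]
tool_rot: [0.001, -0.088, 0.996, 0.0]
force: [0.2, -0.4, -0.6]
width: 0.0855
grasp_force: 0.0
```

Request:
{"api": "step_arm", "payload": {
  "plan": [
    [0,0,0,0],
    [0,0,0,0],
    [0,0,0,0],
    [0,0,0,0],
    [0,0,0,0]
  ],
  "jaw": 1
}}

```text
t: 3.3
position: [0.5049, 0.2419, 0.1016]
tool_rot: [0.0, -0.088, 0.996, 0.0]
force: [-0.4, 0.1, 3.0]
width: 0.0209
grasp_force: 58.6
```

Request:
{"api": "step_arm", "payload": {
  "plan": [
    [0,0,0,0],
    [0,0,0,0],
    [0,0,0,0]
  ]
}}

```text
t: 3.6
position: [0.5049, 0.2419, 0.1016]
tool_rot: [0.0, -0.088, 0.996, -0.0]
force: [-1.1, -0.4, 4.7]
width: 0.0214
grasp_force: 58.7
```

Request:
{"api": "step_arm", "payload": {
  "plan": [
    [0,0,-5,0],
    [0,0,-15,0],
    [0,0,-25,0],
    [0,0,-25,0],
    [0,0,-25,0]
  ]
}}

```text
t: 4.1
position: [0.5045, 0.2419, 0.1969]
tool_rot: [-0.0, -0.088, 0.996, -0.0]
force: [0.6, -0.2, -1.3]
width: 0.0213
grasp_force: 58.6
```

Request:
{"api": "step_arm", "payload": {
  "plan": [
    [0,0,-15,0.055],
    [0,0,0,0.055],
    [0,0,0,0.056],
    [0,0,0,0.056],
    [0,0,0,0.056]
  ]
}}

```text
t: 4.6
position: [0.5046, 0.242, 0.2111]
tool_rot: [-0.0, 0.052, 0.999, -0.0]
force: [0.4, 0.2, -1.4]
width: 0.0213
grasp_force: 58.6
```

Run:
```python
from h import *
# tip offset in heading frame (fwd,left): at grasp
tip=np.array([.5693,.2545,.018]);tcp=np.array([.5049,.2419,.1016])
d=tip-tcp;h=RY;off=np.array([d[0]*np.cos(h)+d[1]*np.sin(h),-d[0]*np.sin(h)+d[1]*np.cos(h),d[2]]);print("off",off)
H=BY-np.pi/4
ex=np.array([np.cos(BY),np.sin(BY)]);ey=np.array([-ex[1],ex[0]])
hd=np.array([np.cos(H),np.sin(H)]);hl=np.array([-hd[1],hd[0]])
def tcpfor(bx,by,z): t=BOX+bx*ex+by*ey;return [*(t-off[0]*hd-off[1]*hl),z-off[2]]
np.save('off.npy',off)
print(tcpfor(-.065,-.042,.05))
go(tcpfor(-.065,-.042,.10),np.degrees(H)+90)
o=ctrl.get_obs();print(o["force"])
```

```text
off [ 0.06561163  0.00111112 -0.0836    ]
[np.float64(0.5429858124556582), np.float64(-0.1960045400153183), np.float64(0.1336)]
at [0.5046 0.242  0.2111] ydeg 84.04 q6 -1.22
shift mm (tool axes) [ -83.7 -431.6   27.5]
spin rad -0.0029
shift after spin [ -82.4 -431.9   27.5]
[ 0.37348168  0.19519253 -1.37944981]
```

Request:
{"api": "step_arm", "payload": {
  "plan": [
    [-8,-40,0,0],
    [-8,-43,0,0],
    [-8,-43,0,0],
    [-8,-43,0,0],
    [-8,-43,0,0]
  ]
}}

```text
t: 5.1
position: [0.5228, 0.0255, 0.2112]
tool_rot: [-0.0, 0.051, 0.999, 0.0]
force: [1.0, 0.4, -1.5]
width: 0.0213
grasp_force: 58.9
```

Request:
{"api": "step_arm", "payload": {
  "plan": [
    [-8,-43,0,0],
    [-8,-43,0,0],
    [-8,-43,0,0],
    [-8,-43,0,0],
    [-8,-40,0,0]
  ]
}}

```text
t: 5.6
position: [0.541, -0.19, 0.2112]
tool_rot: [-0.0, 0.051, 0.999, 0.0]
force: [0.7, 0.3, -1.2]
width: 0.0211
grasp_force: 58.9
```

Request:
{"api": "step_arm", "payload": {
  "plan": [
    [0,0,10,0],
    [0,0,10,0],
    [0,0,7,0],
    [0,0,0,0]
  ]
}}

```text
t: 6.0
position: [0.5403, -0.186, 0.1826]
tool_rot: [-0.002, 0.05, 0.999, 0.001]
force: [0.3, 0.4, -1.5]
width: 0.0212
grasp_force: 59.0
```

```bash
cat >> h.py <<'E'
off=np.load('off.npy')
ex=np.array([np.cos(BY),np.sin(BY)]);ey=np.array([-ex[1],ex[0]])
def st():
    o=ctrl.get_obs();r=R.from_quat(np.roll(o["tool_rot"],-1)).as_matrix()
    hd=-r[:2,0];hl=np.array([-hd[1],hd[0]]);p=np.array(o["position"])
    t=p[:2]+off[0]*hd+off[1]*hl-BOX;f=np.array(o["force"])
    print("tip box mm",np.round([1000*t@ex,1000*t@ey,1000*(p[2]+off[2])],1),"F box",np.round([f[:2]@ex,f[:2]@ey,f[2]],2),"yaw",np.degrees(np.arctan2(hd[1],hd[0])).round(2))
    A=np.column_stack([ex,ey]); 
    print("tool shift for 1mm box x,y",np.round(r[:2,:2].T@ex,3),np.round(r[:2,:2].T@ey,3))
E
python3 - <<'E'
from h import *
st()
a=cams.read_camera("top")[:,:,::-1];c=cams.calibration("top")
b=cams.read_camera("scene")[:,:,::-1];d=cams.calibration("scene")
w=cams.read_camera("wrist")[:,:,::-1]
f=lambda im,x,y:cv2.resize(im[y:y+60,x:x+80],(400,300),interpolation=cv2.INTER_CUBIC)
cv2.imwrite('pics/z2.png',np.vstack([np.hstack([f(a,385,130),f(b,245,230)]),np.hstack([cv2.resize(w[80:400],(400,300)),np.zeros((300,400,3),np.uint8)])]))
p=[*(BOX-.065*ex-.042*ey),.1];print(proj(c,p),proj(d,p))
E
```

```text
tip box mm [-60.7 -32.5  99. ] F box [ 0.49  0.11 -1.46] yaw -5.74
tool shift for 1mm box x,y [-0.708  0.706] [0.706 0.708]
[450.74679594 166.20858361] [268.58962652 267.6915313 ]
```

View pics/z2.png

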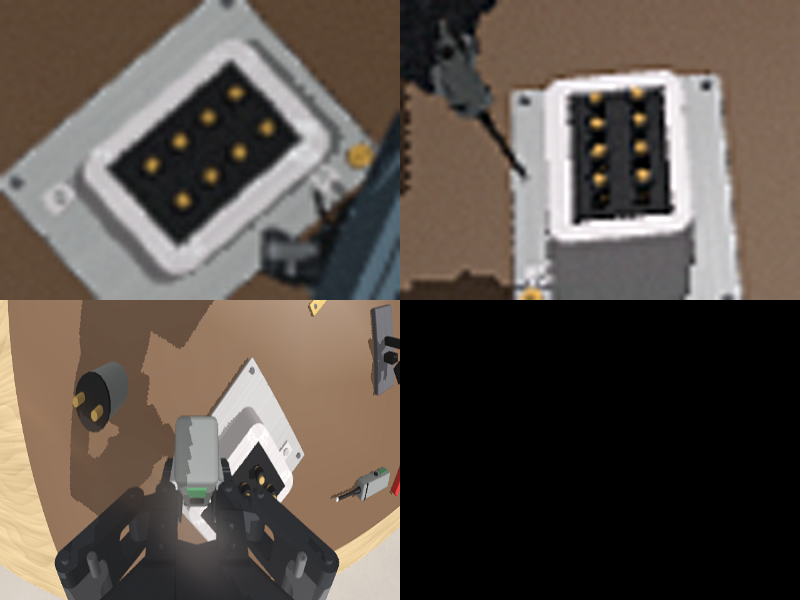

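In the scene crop the tip is at about px (270,266), beside the long wall and clear of the ear, as computed. Next I'll lower it with the wall at a margin.

Request:
{"api": "step_arm", "payload": {
  "plan": [
    [-3.4,-3.4,0,0],
    [-3.4,-3.4,20,0],
    [0,0,20,0],
    [0,0,17,0],
    [0,0,10,0]
  ]
}}

```text
t: 6.65
position: [0.5473, -0.1952, 0.1163]
tool_rot: [-0.0, 0.051, 0.999, 0.0]
force: [-0.2, 0.3, -0.6]
width: 0.0216
grasp_force: 59.0
```

Request:
{"api": "step_arm", "payload": {
  "plan": [
    [0,0,0,0],
    [0,0,1,0],
    [0,0,1,0],
    [0,0,0,0],
    [0,0,0,0]
  ]
}}

```text
t: 7.15
position: [0.5477, -0.1956, 0.1159]
tool_rot: [0.0, 0.051, 0.999, -0.0]
force: [-0.5, -0.1, -0.5]
width: 0.0211
grasp_force: 59.0
```

Run:
```python
from h import *
st()
b=cams.read_camera("scene")[:,:,::-1]
a=cams.read_camera("top")[:,:,::-1]
f=lambda im,x,y:cv2.resize(im[y:y+60,x:x+80],(400,300),interpolation=cv2.INTER_CUBIC)
cv2.imwrite('pics/z3.png',np.hstack([f(a,385,130),f(b,245,230)]))
```

```text
tip box mm [-61.1 -44.6  32.3] F box [-0.42  0.27 -0.46] yaw -5.83
tool shift for 1mm box x,y [-0.707  0.707] [0.707 0.707]
```

View pics/z3.png

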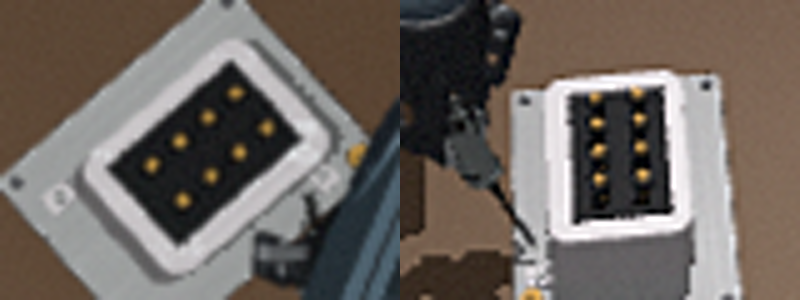

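Request:
{"api": "step_arm", "payload": {
  "plan": [
    [0,0,1,0],
    [0,0,0,0],
    [0,0,0,0]
  ]
}}

```text
t: 7.55
position: [0.5473, -0.1954, 0.1142]
tool_rot: [-0.0, 0.051, 0.999, 0.0]
force: [0.2, -0.4, -0.2]
width: 0.0214
grasp_force: 59.0
```

Request:
{"api": "step_arm", "payload": {
  "plan": [
    [0,0,1,0],
    [0,0,0,0],
    [0,0,0,0]
  ]
}}

```text
t: 7.85
position: [0.5473, -0.1954, 0.1132]
tool_rot: [-0.0, 0.051, 0.999, 0.0]
force: [-0.1, -0.4, 0.6]
width: 0.0212
grasp_force: 59.0
```

Request:
{"api": "step_arm", "payload": {
  "plan": [
    [0,0,1,0],
    [0,0,0,0],
    [0,0,0,0]
  ]
}}

```text
t: 8.15
position: [0.5474, -0.1954, 0.1122]
tool_rot: [-0.0, 0.051, 0.999, 0.0]
force: [0.2, 0.1, -0.6]
width: 0.0212
grasp_force: 59.0
```

Request:
{"api": "step_arm", "payload": {
  "plan": [
    [0,0,1,0],
    [0,0,1,0],
    [0,0,1,0],
    [0,0,0,0],
    [0,0,0,0]
  ]
}}

```text
t: 8.65
position: [0.5473, -0.1954, 0.1093]
tool_rot: [-0.0, 0.051, 0.999, 0.0]
force: [0.3, -0.6, -1.0]
width: 0.0211
grasp_force: 59.0
```

Request:
{"api": "step_arm", "payload": {
  "plan": [
    [0,0,1,0],
    [0,0,1,0],
    [0,0,0,0],
    [0,0,0,0]
  ]
}}

```text
t: 9.05
position: [0.5473, -0.1954, 0.1073]
tool_rot: [-0.0, 0.051, 0.999, 0.0]
force: [0.3, 0.2, -0.9]
width: 0.0213
grasp_force: 59.0
```

Request:
{"api": "step_arm", "payload": {
  "plan": [
    [0,0,1,0],
    [0,0,0,0],
    [0,0,0,0]
  ]
}}

```text
t: 9.35
position: [0.5474, -0.1954, 0.1063]
tool_rot: [-0.0, 0.051, 0.999, 0.0]
force: [0.8, -0.1, -0.4]
width: 0.0213
grasp_force: 59.0
```

Request:
{"api": "step_arm", "payload": {
  "plan": [
    [0,0,1,0],
    [0,0,0,0],
    [0,0,0,0]
  ]
}}

```text
t: 9.65
position: [0.5474, -0.1955, 0.1053]
tool_rot: [-0.0, 0.051, 0.999, 0.0]
force: [-0.1, 0.2, 0.1]
width: 0.0212
grasp_force: 59.0
```

Request:
{"api": "step_arm", "payload": {
  "plan": [
    [0,0,1,0],
    [0,0,0,0],
    [0,0,0,0]
  ]
}}

```text
t: 9.95
position: [0.5476, -0.1955, 0.1047]
tool_rot: [0.0, 0.051, 0.999, -0.0]
force: [-1.1, 0.2, 3.3]
width: 0.0211
grasp_force: 59.4
```

Request:
{"api": "step_arm", "payload": {
  "plan": [
    [0,0,1,0],
    [0,0,0,0],
    [0,0,0,0]
  ]
}}

```text
t: 10.25
position: [0.5477, -0.1956, 0.1043]
tool_rot: [0.001, 0.051, 0.999, -0.0]
force: [-2.0, 0.6, 7.4]
width: 0.0215
grasp_force: 60.1
```

Plate contact came at TCP z≈0.105, which puts the tip at 21 mm as it must be, with stiffness of about 4 N/mm. I'll ease off 1 mm and slide to the wall.

Request:
{"api": "step_arm", "payload": {
  "plan": [
    [0,0,-1,0],
    [-0.7,2.1,0,0],
    [-0.7,0.7,0,0],
    [-1.4,1.4,0,0],
    [-1.4,1.4,0,0]
  ]
}}

```text
t: 10.75
position: [0.5521, -0.1905, 0.1045]
tool_rot: [-0.0, 0.051, 0.999, -0.0]
force: [-1.8, -1.8, 5.0]
width: 0.0209
grasp_force: 59.6
```

Request:
{"api": "step_arm", "payload": {
  "plan": [
    [-0.7,0.7,0,0],
    [0,0,0,0],
    [0,0,0,0]
  ]
}}

```text
t: 11.05
position: [0.5533, -0.1896, 0.1044]
tool_rot: [0.0, 0.051, 0.999, 0.0]
force: [-0.3, -0.1, 4.4]
width: 0.0213
grasp_force: 59.5
```

Run:
```python
from h import *
st()
```

```text
tip box mm [-53.  -43.5  20.8] F box [-0.33  0.1   4.36] yaw -5.83
tool shift for 1mm box x,y [-0.707  0.707] [0.707 0.707]
```

Request:
{"api": "step_arm", "payload": {
  "plan": [
    [-0.7,0.7,-0.2,0],
    [0,0,0,0],
    [0,0,0,0]
  ]
}}

```text
t: 11.35
position: [0.5538, -0.189, 0.1045]
tool_rot: [0.0, 0.051, 0.999, 0.0]
force: [-0.3, 0.4, 4.0]
width: 0.0214
grasp_force: 59.5
```

Request:
{"api": "step_arm", "payload": {
  "plan": [
    [-0.5,0.5,0,0],
    [0,0,0,0],
    [0,0,0,0]
  ]
}}

```text
t: 11.65
position: [0.5542, -0.1886, 0.1045]
tool_rot: [0.0, 0.051, 0.999, -0.0]
force: [-0.8, -0.4, 5.0]
width: 0.0216
grasp_force: 59.6
```

Run:
```python
from h import *
st()
```

```text
tip box mm [-51.6 -43.4  20.9] F box [-0.86  0.14  5.02] yaw -5.83
tool shift for 1mm box x,y [-0.707  0.707] [0.707 0.707]
```

Request:
{"api": "step_arm", "payload": {
  "plan": [
    [-0.5,0.5,0,0],
    [0,0,0,0],
    [0,0,0,0]
  ]
}}

```text
t: 11.95
position: [0.5547, -0.1881, 0.1045]
tool_rot: [-0.0, 0.051, 0.999, 0.0]
force: [-1.0, -0.3, 5.4]
width: 0.0211
grasp_force: 59.6
```

Request:
{"api": "step_arm", "payload": {
  "plan": [
    [-0.5,0.5,0,0],
    [0,0,0,0],
    [0,0,0,0]
  ]
}}

```text
t: 12.25
position: [0.5551, -0.1878, 0.1045]
tool_rot: [-0.0, 0.051, 0.999, -0.0]
force: [-1.6, -1.3, 5.1]
width: 0.0208
grasp_force: 59.7
```

Request:
{"api": "step_arm", "payload": {
  "plan": [
    [-0.5,0.5,0,0],
    [0,0,0,0],
    [0,0,0,0]
  ]
}}

```text
t: 12.55
position: [0.5552, -0.1877, 0.1046]
tool_rot: [-0.001, 0.051, 0.999, -0.0]
force: [-3.9, -1.9, 5.6]
width: 0.0214
grasp_force: 59.8
```

Run:
```python
from h import *
st()
```

```text
tip box mm [-50.3 -43.3  21. ] F box [-4.27  0.97  5.6 ] yaw -5.84
tool shift for 1mm box x,y [-0.707  0.708] [0.708 0.707]
```

Request:
{"api": "step_arm", "payload": {
  "plan": [
    [0.7,0.7,-0.3,0],
    [1.4,1.4,0,0],
    [1.4,1.4,0,0],
    [1.4,1.4,0,0],
    [1.4,1.4,0,0]
  ]
}}

```text
t: 13.05
position: [0.5501, -0.181, 0.1047]
tool_rot: [0.0, 0.051, 0.999, -0.001]
force: [-1.5, -4.9, 2.3]
width: 0.0211
grasp_force: 59.3
```

Request:
{"api": "step_arm", "payload": {
  "plan": [
    [1.4,1.4,0,0],
    [1.4,1.4,0,0],
    [1.4,1.4,0,0],
    [1.4,1.4,0,0],
    [1.4,1.4,0,0]
  ]
}}

```text
t: 13.55
position: [0.5438, -0.1733, 0.1047]
tool_rot: [-0.0, 0.051, 0.999, -0.001]
force: [-1.8, -5.7, 2.7]
width: 0.021
grasp_force: 59.3
```

Run:
```python
from h import *
st()
```

```text
tip box mm [-50.1 -24.9  21.1] F box [-4.94 -3.28  2.68] yaw -5.85
tool shift for 1mm box x,y [-0.707  0.708] [0.708 0.707]
```

Request:
{"api": "step_arm", "payload": {
  "plan": [
    [1.5,1.3,0.2,0],
    [1.4,1.4,0,0],
    [1.4,1.4,0,0],
    [1.4,1.4,0,0],
    [1.4,1.4,0,0]
  ]
}}

```text
t: 14.05
position: [0.5376, -0.1658, 0.1046]
tool_rot: [0.0, 0.051, 0.999, -0.001]
force: [-1.5, -6.4, 3.0]
width: 0.0213
grasp_force: 59.3
```

Request:
{"api": "step_arm", "payload": {
  "plan": [
    [1.4,1.4,0,0],
    [1.4,1.4,0,0],
    [1.4,1.4,0,0],
    [1.4,1.4,0,0],
    [1.4,1.4,0,0]
  ]
}}

```text
t: 14.55
position: [0.5313, -0.1581, 0.1046]
tool_rot: [0.0, 0.051, 0.999, -0.001]
force: [-1.3, -5.2, 2.7]
width: 0.0211
grasp_force: 59.3
```

Run:
```python
from h import *
st()
```

```text
tip box mm [-50.1  -5.3  21. ] F box [-4.34 -3.23  2.66] yaw -5.85
tool shift for 1mm box x,y [-0.707  0.708] [0.708 0.707]
```

Steady at about 4 N on the wall and 3.5 N on the plate. Continuing.

Request:
{"api": "step_arm", "payload": {
  "plan": [
    [1.4,1.4,0.1,0],
    [1.4,1.4,0,0],
    [1.4,1.4,0,0],
    [1.4,1.4,0,0],
    [1.4,1.4,0,0]
  ]
}}

```text
t: 15.05
position: [0.5251, -0.1505, 0.1046]
tool_rot: [0.0, 0.051, 0.999, -0.001]
force: [-1.7, -6.3, 3.0]
width: 0.0214
grasp_force: 59.4
```

Request:
{"api": "step_arm", "payload": {
  "plan": [
    [1.4,1.4,0,0],
    [1.4,1.4,0,0],
    [1.4,1.4,0,0],
    [1.4,1.4,0,0],
    [1.4,1.4,0,0]
  ]
}}

```text
t: 15.55
position: [0.5189, -0.1429, 0.1046]
tool_rot: [0.0, 0.051, 0.999, -0.001]
force: [-1.8, -5.1, 3.9]
width: 0.0213
grasp_force: 59.4
```

Request:
{"api": "step_arm", "payload": {
  "plan": [
    [1.4,1.4,0,0],
    [1.4,1.4,0,0],
    [1.4,1.4,0,0],
    [1.4,1.4,0,0],
    [1.4,1.4,0,0]
  ]
}}

```text
t: 16.05
position: [0.5126, -0.1352, 0.1046]
tool_rot: [0.0, 0.051, 0.999, -0.001]
force: [-1.6, -6.3, 3.4]
width: 0.0213
grasp_force: 59.4
```

Run:
```python
from h import *
st()
```

```text
tip box mm [-50.2  24.2  21. ] F box [-5.19 -3.86  3.42] yaw -5.84
tool shift for 1mm box x,y [-0.707  0.708] [0.708 0.707]
```

Request:
{"api": "step_arm", "payload": {
  "plan": [
    [1.5,1.3,0,0],
    [1.4,1.4,0,0],
    [1.4,1.4,0,0],
    [1.4,1.4,0,0],
    [1.4,1.4,0,0]
  ]
}}

```text
t: 16.55
position: [0.5063, -0.1276, 0.1046]
tool_rot: [0.0, 0.051, 0.999, -0.001]
force: [-0.9, -6.9, 3.0]
width: 0.0215
grasp_force: 59.4
```

Request:
{"api": "step_arm", "payload": {
  "plan": [
    [1.4,1.4,0,0],
    [1.4,1.4,0,0],
    [1.4,1.4,0,0],
    [1.4,1.4,0,0],
    [1.4,1.4,0,0]
  ]
}}

```text
t: 17.05
position: [0.5, -0.1199, 0.1046]
tool_rot: [0.0, 0.051, 0.999, -0.001]
force: [-1.7, -5.9, 3.1]
width: 0.021
grasp_force: 59.4
```

Request:
{"api": "step_arm", "payload": {
  "plan": [
    [1.4,1.4,0,0],
    [1.4,1.4,0,0],
    [1.4,1.4,0,0],
    [1.4,1.4,0,0]
  ]
}}

```text
t: 17.45
position: [0.495, -0.1139, 0.1046]
tool_rot: [0.0, 0.051, 0.999, -0.001]
force: [-0.7, -5.4, 2.0]
width: 0.0215
grasp_force: 59.4
```

Run:
```python
from h import *
st()
```

```text
tip box mm [-50.3  52.   21. ] F box [-3.97 -3.68  1.98] yaw -5.84
tool shift for 1mm box x,y [-0.707  0.708] [0.708 0.707]
```

Request:
{"api": "step_arm", "payload": {
  "plan": [
    [1.4,1.4,0.2,0],
    [1.3,1.5,0.1,0],
    [1.1,1.6,0,0],
    [0.9,1.8,0,0]
  ]
}}

```text
t: 17.85
position: [0.4907, -0.107, 0.1045]
tool_rot: [-0.0, 0.051, 0.999, -0.001]
force: [-3.0, -5.8, 6.5]
width: 0.0211
grasp_force: 59.8
```

Run:
```python
from h import *
st()
```

```text
tip box mm [-49.3  60.   20.9] F box [-5.94 -2.61  6.52] yaw -5.84
tool shift for 1mm box x,y [-0.707  0.708] [0.708 0.707]
```

Request:
{"api": "step_arm", "payload": {
  "plan": [
    [0.7,1.9,-0.3,0],
    [0.5,1.9,0,0],
    [0.2,2.0,0,0]
  ]
}}

```text
t: 18.15
position: [0.4896, -0.1003, 0.1046]
tool_rot: [-0.0, 0.051, 0.999, -0.0]
force: [-2.7, -2.8, 5.1]
width: 0.0215
grasp_force: 59.8
```

Run:
```python
from h import *
st()
```

```text
tip box mm [-46.   65.9  21. ] F box [-3.79 -0.46  5.14] yaw -5.83
tool shift for 1mm box x,y [-0.707  0.708] [0.708 0.707]
```

Request:
{"api": "step_arm", "payload": {
  "plan": [
    [-0.5,2.0,0,0],
    [-0.4,2.0,0,0],
    [-0.6,1.9,0,0]
  ]
}}

```text
t: 18.45
position: [0.4911, -0.0943, 0.1045]
tool_rot: [-0.001, 0.051, 0.999, 0.0]
force: [-4.2, -3.5, 6.6]
width: 0.0212
grasp_force: 60.1
```

Run:
```python
from h import *
st()
```

```text
tip box mm [-40.9  69.6  20.9] F box [-5.46 -0.02  6.63] yaw -5.82
tool shift for 1mm box x,y [-0.707  0.707] [0.707 0.707]
```

Request:
{"api": "step_arm", "payload": {
  "plan": [
    [-1.1,1.7,-0.3,0],
    [-1.1,1.7,0,0],
    [-1.3,1.5,0,0]
  ]
}}

```text
t: 18.75
position: [0.4948, -0.0892, 0.1047]
tool_rot: [-0.001, 0.051, 0.999, 0.001]
force: [-4.7, -1.1, 7.3]
width: 0.0213
grasp_force: 60.0
```

Run:
```python
from h import *
st()
```

```text
tip box mm [-34.9  71.2  21.1] F box [-4.33  2.17  7.32] yaw -5.81
tool shift for 1mm box x,y [-0.707  0.707] [0.707 0.707]
```

Request:
{"api": "step_arm", "payload": {
  "plan": [
    [-1.5,1.3,-0.4,0],
    [-1.5,1.3,0,0],
    [-1.4,1.4,0,0]
  ]
}}

```text
t: 19.05
position: [0.4995, -0.0854, 0.1048]
tool_rot: [-0.002, 0.051, 0.999, 0.001]
force: [-3.8, -1.4, 5.7]
width: 0.0212
grasp_force: 59.7
```

Run:
```python
from h import *
st()
```

```text
tip box mm [-28.8  71.2  21.2] F box [-3.86  1.33  5.67] yaw -5.81
tool shift for 1mm box x,y [-0.707  0.707] [0.707 0.707]
```

Request:
{"api": "step_arm", "payload": {
  "plan": [
    [-1.8,1.0,-0.2,0],
    [-1.5,1.3,0,0],
    [-1.4,1.4,0,0]
  ]
}}

```text
t: 19.35
position: [0.504, -0.082, 0.1049]
tool_rot: [-0.002, 0.051, 0.999, 0.001]
force: [-5.3, -0.4, 6.5]
width: 0.0212
grasp_force: 59.8
```

Run:
```python
from h import *
st()
```

```text
tip box mm [-23.1  71.   21.3] F box [-4.35  2.98  6.48] yaw -5.8
tool shift for 1mm box x,y [-0.707  0.707] [0.707 0.707]
```

Request:
{"api": "step_arm", "payload": {
  "plan": [
    [-1.5,1.3,-0.3,0],
    [-1.4,1.4,0,0],
    [-1.4,1.4,0,0],
    [-1.4,1.4,0,0],
    [-1.4,1.4,0,0]
  ]
}}

```text
t: 19.85
position: [0.5119, -0.0758, 0.105]
tool_rot: [-0.002, 0.051, 0.999, 0.001]
force: [-6.0, 1.5, 4.5]
width: 0.0207
grasp_force: 59.7
```

Run:
```python
from h import *
st()
```

```text
tip box mm [-13.2  70.8  21.4] F box [-3.75  4.96  4.48] yaw -5.8
tool shift for 1mm box x,y [-0.707  0.707] [0.707 0.707]
```

Request:
{"api": "step_arm", "payload": {
  "plan": [
    [-1.3,1.5,0,0],
    [-1.4,1.4,0,0],
    [-1.4,1.4,0,0],
    [-1.4,1.4,0,0],
    [-1.4,1.4,0,0]
  ]
}}

```text
t: 20.35
position: [0.5195, -0.0695, 0.105]
tool_rot: [-0.002, 0.051, 0.999, 0.001]
force: [-4.5, 0.3, 6.0]
width: 0.021
grasp_force: 59.7
```

Run:
```python
from h import *
st()
```

```text
tip box mm [-3.2 70.9 21.4] F box [-3.35  3.09  6.04] yaw -5.8
tool shift for 1mm box x,y [-0.707  0.707] [0.707 0.707]
```

Request:
{"api": "step_arm", "payload": {
  "plan": [
    [-1.5,1.3,-0.2,0],
    [-1.4,1.4,0,0],
    [-1.4,1.4,0,0],
    [-1.4,1.4,0,0],
    [-1.4,1.4,0,0]
  ]
}}

```text
t: 20.85
position: [0.5271, -0.0632, 0.1051]
tool_rot: [-0.002, 0.051, 0.999, 0.001]
force: [-5.2, 1.4, 5.7]
width: 0.0217
grasp_force: 59.6
```

Run:
```python
from h import *
st()
```

```text
tip box mm [ 6.6 70.9 21.5] F box [-3.17  4.39  5.73] yaw -5.81
tool shift for 1mm box x,y [-0.707  0.707] [0.707 0.707]
```

Request:
{"api": "step_arm", "payload": {
  "plan": [
    [-1.4,1.4,-0.1,0],
    [-1.4,1.4,0,0],
    [-1.4,1.4,0,0],
    [-1.4,1.4,0,0],
    [-1.4,1.4,0,0]
  ]
}}

```text
t: 21.35
position: [0.5348, -0.057, 0.1051]
tool_rot: [-0.002, 0.051, 0.999, 0.001]
force: [-4.4, -0.2, 5.0]
width: 0.0214
grasp_force: 59.6
```

Request:
{"api": "step_arm", "payload": {
  "plan": [
    [-1.4,1.4,0,0],
    [-1.4,1.4,0,0],
    [-1.4,1.4,0,0],
    [-1.4,1.4,0,0],
    [0,0,0,0]
  ]
}}

```text
t: 21.85
position: [0.5416, -0.0517, 0.1052]
tool_rot: [-0.002, 0.051, 0.999, 0.001]
force: [-2.2, 3.3, 3.1]
width: 0.0208
grasp_force: 59.4
```

Run:
```python
from h import *
st()
b=cams.read_camera("scene")[:,:,::-1]
a=cams.read_camera("top")[:,:,::-1]
f=lambda im,x,y:cv2.resize(im[y:y+60,x:x+80],(400,300),interpolation=cv2.INTER_CUBIC)
cv2.imwrite('pics/z4.png',np.hstack([f(a,385,130),f(b,245,215)]))
```

```text
tip box mm [25.1 70.7 21.6] F box [0.37 3.92 3.08] yaw -5.8
tool shift for 1mm box x,y [-0.707  0.707] [0.707 0.707]
```

View pics/z4.png

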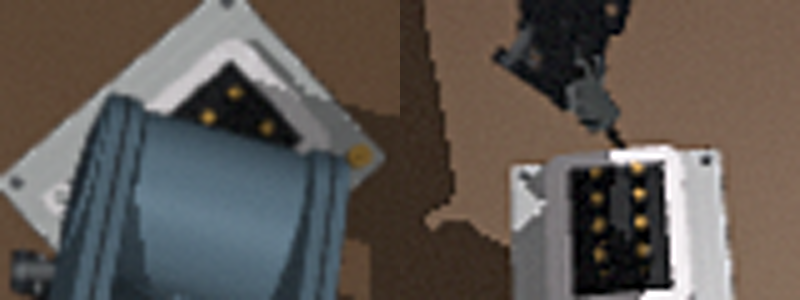

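The scene crop shows the tip beside the short wall near the far ear, estimated x 25, with forces steady through the last window. Now I'll retreat outward and up.

Request:
{"api": "step_arm", "payload": {
  "plan": [
    [1.5,1.5,-1,0],
    [2,2,-3,0],
    [5,5,-15,0],
    [0,0,-30,0],
    [0,0,-30,0]
  ]
}}

```text
t: 22.45
position: [0.535, -0.0438, 0.1866]
tool_rot: [0.0, 0.051, 0.999, -0.0]
force: [0.3, -0.3, -0.1]
width: 0.0216
grasp_force: 59.1
```

Request:
{"api": "step_arm", "payload": {
  "plan": [
    [0,0,-25,-0.055],
    [0,0,0,-0.055],
    [0,0,0,-0.056],
    [0,0,0,-0.056],
    [0,0,0,-0.056]
  ]
}}

```text
t: 22.95
position: [0.5356, -0.044, 0.2116]
tool_rot: [0.001, -0.089, 0.996, -0.0]
force: [0.0, -0.7, -0.7]
width: 0.0211
grasp_force: 59.1
```

Run:
```python
from h import *
st();go([.5049,.2419,.2],100.15)
```

```text
tip box mm [ 36.1  95.3 128. ] F box [-0.4  -0.53 -0.68] yaw 10.22
tool shift for 1mm box x,y [-0.875  0.484] [0.484 0.875]
at [ 0.5356 -0.044   0.2116] ydeg 100.22 q6 -2.04
shift mm (tool axes) [-20.5 286.8  11.3]
spin rad 0.0013
shift after spin [-20.2 286.9  11.6]
```

Request:
{"api": "step_arm", "payload": {
  "plan": [
    [-2,35,0,0],
    [-2,40,0,0],
    [-3,40,0,0],
    [-3,40,0,0],
    [-3,40,0,0]
  ]
}}

```text
t: 23.45
position: [0.5138, 0.1517, 0.2116]
tool_rot: [0.001, -0.088, 0.996, -0.0]
force: [1.1, 0.1, -0.1]
width: 0.0211
grasp_force: 59.2
```

Request:
{"api": "step_arm", "payload": {
  "plan": [
    [-3,40,0,0],
    [-2,35,0,0],
    [-2,17,0,0],
    [0,0,0,0],
    [0,0,0,0]
  ]
}}

```text
t: 23.95
position: [0.5047, 0.242, 0.2109]
tool_rot: [0.001, -0.089, 0.996, -0.0]
force: [-0.2, -0.2, -0.3]
width: 0.0216
grasp_force: 59.2
```

Run:
```python
from h import *
go([.5049,.2419,.1016],100.15)
b=cams.read_camera("scene")[:,:,::-1];a=cams.read_camera("top")[:,:,::-1]
f=lambda im,x,y:cv2.resize(im[y:y+60,x:x+80],(400,300),interpolation=cv2.INTER_CUBIC)
cv2.imwrite('pics/z5.png',np.hstack([f(a,275,160),f(b,280,145)]))
e=np.array([np.cos(RY),np.sin(RY)])
for n in("top","scene"): print(n,proj(cams.calibration(n),[*(REST+.067*e),.128]))
```

```text
at [0.5047 0.242  0.2109] ydeg 100.16 q6 -1.5
shift mm (tool axes) [-0.000e+00 -1.000e-01  1.093e+02]
spin rad 0.0003
shift after spin [-1.000e-01 -1.000e-01  1.093e+02]
top [307.60887255 180.45943338]
scene [330.14895282 180.9240871 ]
```

View pics/z5.png

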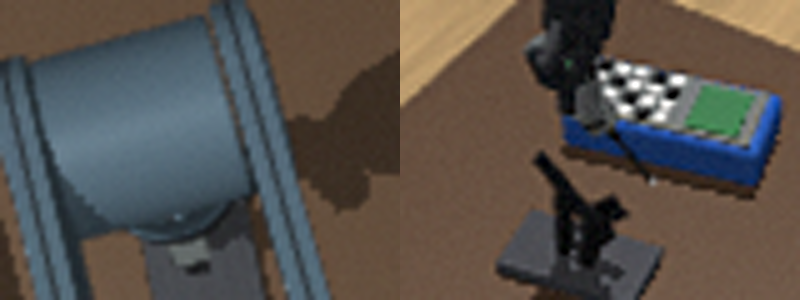

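The ball appears at px (330.6,181.4) and was predicted at (330.1,180.9), so the pen sits in the grip as it did at pickup. Lowering straight down.

Request:
{"api": "step_arm", "payload": {
  "plan": [
    [0,0,25,0],
    [0,0,25,0],
    [0,0,20,0],
    [0,0,15,0],
    [0,0,10,0]
  ]
}}

```text
t: 24.55
position: [0.5046, 0.2405, 0.114]
tool_rot: [-0.001, -0.087, 0.996, -0.0]
force: [-0.2, -0.8, -0.8]
width: 0.0214
grasp_force: 59.3
```

Request:
{"api": "step_arm", "payload": {
  "plan": [
    [0,0,5,0],
    [0,0,4,0],
    [0,0,3,0],
    [0,0,0,0],
    [0,0,0,0]
  ]
}}

```text
t: 25.05
position: [0.5051, 0.242, 0.1035]
tool_rot: [0.0, -0.088, 0.996, 0.0]
force: [-0.2, -1.4, -1.0]
width: 0.0213
grasp_force: 59.3
```

Request:
{"api": "step_arm", "payload": {
  "plan": [
    [0,0,1,0],
    [0,0,0,0],
    [0,0,0,0]
  ]
}}

```text
t: 25.35
position: [0.5048, 0.242, 0.1022]
tool_rot: [0.0, -0.088, 0.996, 0.0]
force: [0.0, -0.5, -1.1]
width: 0.0215
grasp_force: 59.3
```

Request:
{"api": "step_arm", "payload": {
  "plan": [
    [0,0,1,0],
    [0,0,0,0],
    [0,0,0,0]
  ]
}}

```text
t: 25.65
position: [0.5049, 0.242, 0.1016]
tool_rot: [0.0, -0.088, 0.996, 0.0]
force: [-1.8, 0.1, 6.1]
width: 0.0211
grasp_force: 59.9
```

The pen is seated, with contact at the original height. Opening and rising.

Request:
{"api": "step_arm", "payload": {
  "plan": [
    [0,0,-0.5,0],
    [0,0,0,0],
    [0,0,0,0],
    [0,0,0,0],
    [0,0,0,0]
  ],
  "jaw": 0
}}

```text
t: 26.15
position: [0.5047, 0.2419, 0.1014]
tool_rot: [-0.0, -0.088, 0.996, -0.0]
force: [0.8, 0.1, -0.0]
width: 0.0856
grasp_force: 0.0
```

Request:
{"api": "step_arm", "payload": {
  "plan": [
    [0,0,0,0],
    [0,0,-10,0],
    [0,0,-20,0],
    [0,0,-30,0],
    [0,0,-30,0]
  ]
}}

```text
t: 26.65
position: [0.5045, 0.2419, 0.1929]
tool_rot: [-0.0, -0.088, 0.996, -0.0]
force: [1.0, 0.5, -0.3]
width: 0.0853
grasp_force: 0.0
```

Request:
{"api": "step_arm", "payload": {
  "plan": [
    [0,0,-30,0],
    [30,0,-10,0],
    [40,0,0,0],
    [30,0,0,0],
    [0,0,0,0]
  ]
}}

```text
t: 27.15
position: [0.4026, 0.224, 0.2323]
tool_rot: [-0.001, -0.089, 0.996, -0.0]
force: [0.6, 0.1, 0.2]
width: 0.0855
grasp_force: 0.0
```

Run:
```python
from h import *
b=cams.read_camera("scene")[:,:,::-1];a=cams.read_camera("top")[:,:,::-1]
f=lambda im,x,y:cv2.resize(im[y:y+60,x:x+80],(400,300),interpolation=cv2.INTER_CUBIC)
cv2.imwrite('pics/z6.png',np.hstack([f(a,275,175),f(b,280,160)]))
print(ctrl.get_obs()["force"],ctrl.get_obs()["width"])
```

```text
[ 0.02078047  0.42846118 -0.13303848] 0.0852450425901989
```

View pics/z6.png

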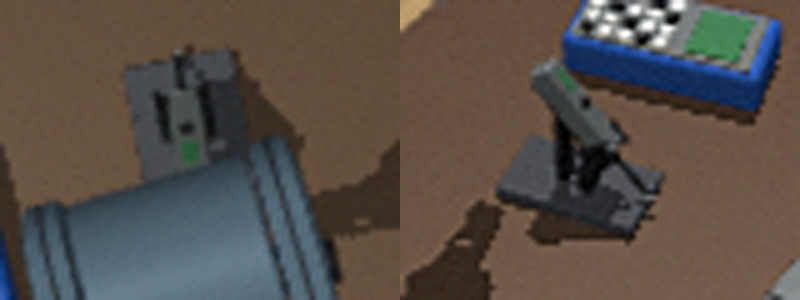

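The pen lies in its rest as in the first picture: tail at crop (545,70), nose in the fork at (645,190). The gripper is clear.

```bash
python3 -c "
from workcell import job_done
print(job_done())"
```

```text
the job is handed in; nothing more can be done
None
```

I traced the joint from the start ear round the corner to the end ear, with wall and plate contact at every force reading (about 1–8 N each). I then laid the pen back in its rest and handed the job in; no verdict was shown.

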